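# Tip the counted connector strips out of the latched tray

## Task

The three white connector strips on the tipping tray have been counted and belong in the grey bin at its spout; the carton of fuses stays where it is on the tray's rubber mat. Flip the catch at the tail open, push the tab at the spout end down carefully, just far enough for the strips to slide into the bin while the carton keeps its place, then ease the tray back level without letting it bang and flip the catch shut again. Do not force the tray, do not touch the strips or the carton, and leave the bin and the other things where they are.

Things in the scene. Friction and masses are not known exactly. Their poses are not given: they have to be found in the camera images.
- tip_stand: Fixed grey tipping stand, base 172 mm (x) by 265 mm (y), with two cheeks that carry the tray. Origin: on the bench top under the middle of the tray's pivot; z up, y along the tray from its tail (catch) to its open spout (bin), x across it, away from the robot. The tray pivots about the stand's x, 125 mm above the bench. Only the catch stands above 165 mm
- tray (a joint): Tilt of the tray, rad: 0 = level on its tail rest, grows as the spout end goes down, hard stop at 0.63. Tail-heavy (0.7 kg): let go, it swings back level and bangs; 1 to 5 N down on the press tab holds it tipped. It cannot tip while the catch is shut
- press_tab (a point): Centre of the top of the flat tab on the tray's robot-side wall near the spout, 44 mm (x) by 42 mm (y), 4 mm thick; part of the tray. Level: at stand x = -84, y = +95, z = 162 mm; clear above, only bench below. Pushing it down tips the tray
- spout_lip (a point): Middle of the tray's open spout edge, on the floor surface: stand x = 0, y = +130, z = 134 mm when level. The tray is 120 mm wide inside and its floor runs from here to the closed tail wall at y = -125 mm; walls 3 mm thick, 28 mm high (rim 162 mm above the bench when level)
- mat_centre (a point): Centre of the top of the ribbed black rubber mat, 112 (x) by 88 (y) by 2 mm, on the tray floor at the tail (stand x = 0, y = -76, z = 136 mm when level); axes are the tray's. The rest is smooth bare sheet. Grip varies from run to run: things on the sheet let go somewhere between 0.15 and 0.40 rad of tilt, those on the rubber 0.06 to 0.16 rad later
- catch (a joint): Over-centre thumb catch at the tray's tail, rad: 0 = shut (paddle leans 0.35 from upright towards the tray, hook nose over the tray's tail flange), 0.74 = open (leans 0.39 away from it). Hinge along the stand's x at y = -140, z = 100 mm. A spring throws it to the nearer end, changing over at 0.37; 3 to 8 N on the paddle carries it over. It shuts properly only over a level tray
- catch_tip (a point): Top end of the catch paddle, at stand x = 0, y = -132, z = 204 mm when shut, y = -205, z = 182 mm when open. The paddle is a black plastic grip 32 mm wide (x), 8 mm thick, reaching 40 mm down from this end, on a 20 mm wide steel arm
- bin: Loose grey plastic open-fronted picking bin on the bench at the spout, 150 mm (x) by 170 mm (y), wall 3 mm, floor 4 mm; origin at the centre of its underside, axes about those of the stand. The wall towards the tray (its -y) is 35 mm high, the others 75 mm
- carton_centre (a point): Centre of a small white-and-orange carton of fuses, 48 x 72 x 22 mm, lying flat on the rubber mat with its long side across the tray
- strip_1_centre (a point): Centre of a white screw connector strip, 17 x 60 x 13 mm, about 18 g, lying on the bare sheet roughly lengthwise to the tray (its long side is its y)
- strip_2_centre (a point): Centre of a white screw connector strip, 17 x 60 x 13 mm, about 18 g, lying on the bare sheet roughly lengthwise to the tray (its long side is its y); same as the first
- strip_3_centre (a point): Centre of a white screw connector strip, 17 x 60 x 13 mm, about 18 g, lying on the bare sheet roughly lengthwise to the tray (its long side is its y); same as the first
- flux_centre (a point): Bystander: small dark dropper bottle 25 mm across, 79 mm tall, standing upright; point half-way up
- roll_centre (a point): Bystander: roll of pale masking tape lying flat, 58 mm across, 25 mm high; point half-way up
- clamp_centre (a point): Bystander: small nylon spring clamp lying flat, 48 x 84 x 13 mm; point half-way up
There are look-alikes about, which are no part of the job. What is shaped like the part that bears carton_centre but blue is not meant.

How it is judged:
By the outcome, as a careful person would: the job done as asked, in the order asked, and still so for the second after the job is handed in, with the robot touching nothing.
It also fails if it takes over 72 s, if anything falls off the work surface, if the arm or the gripper's body presses on something with over 40 N, if the wrist force passes 120 N, or if a joint passes its speed limit or range.

## Robot

A 6-joint arm with a two-finger parallel gripper is mounted at the origin on a cart in front of the work surface, level with it; the furniture and walls round the work are solid. World frame = base frame: x ahead of the robot, y to its left, z up, the work surface at z = 0. Lengths are in m, angles in rad, forces in N, time in s.
With the tool pointing down it reaches from about 0.3 to 0.85 m from the base axis. Payload 5.4 kg.
Tool frame: the origin (TCP) lies at the very end of the fingers, on their centre line; the grasp point (between the pads) lies 19 mm behind it; z points along the fingers, y is the line along which they close (so a half turn about z gives the same grasp; the last joint's range is limited). The gripper opens to 85 mm and grips with 20 to 120 N. Pads are 22 mm wide; open, the fingers measure 114 mm over their backs; the gripper's body (76 mm by 85 mm) begins 54 mm behind the grasp point. The pads swing forward as they close: fully open they stand 13 mm farther back than shut.
Start: joints at [1.006, 0.158, 1.597, -0, 1.386, -0.21], TCP at [0.2, 0.539, 0.231] pointing down, gripper open.
Joint ranges: [-2.91, 2.91], [-0.94, 2.29], [0.18, 2.7], [-1.29, 4.43], [0.17, 2.64], [-3, 3]. Speed limits (rad/s): [2.57, 2.57, 3.14, 3.14, 3.14, 3.14].

## Interface

Orientations are given as a unit quaternion [w, x, y, z].
In Python, from rig import env gives the robot as it stands.
- The arm moves only by the tool carry_out, never from a script. Its argument "increments" is a list of rows, each an object with "twist": the turn, a rotation vector about the tool's x, y, z normalised to -1 to 1, where 1 is 2 pi rad, a list of three; "xyz": the shift along the tool's x, y, z normalised to -1 to 1, where 1 is 0.08 m, a list of three; "fingers": the opening, from -1 (shut) to 1 (fully open). In form: [{"twist": [ax, ay, az], "xyz": [dx, dy, dz], "fingers": fingers}, ...]. A call has exactly 10 rows; each row shifts and turns the commanded pose from where the row before left it, along the tool's axes as they then stand; what a row does not reach is not made up. A row lasts 1/10 s, in which the tool goes at most 50 mm and 8.59 degrees, less where a joint would pass 70% of its speed; a pose out of reach is approached as far as the arm can. A call with a number of a shift or a turn outside -1 to 1 is refused whole. A call with a gripper value outside its range is refused whole. The fingers move at their own pace and stop on an object; "force" is the grip in N (left out, the last holds). Time passes only in rows, so rows that do not move let the fingers close, or fill a call up. It gives the time, the measured TCP pose, the force, the opening and the grip force at its end, in the units of the state.
- env.get_state(): the state, without advancing time (a new reading comes with each control period).
- env.get_image(name): name is "side" or "top"; returns a dict with "frame" (480x640x3 uint8, red, green, blue), "mtx" (3x3 intrinsics, pixels), "k1" (the pictures are not rectified: a ray, as slopes to the right and down, at radius r is drawn at 1 + k1 r^2 times it, then the intrinsics apply), "rvec" (rotation vector, rad) and "tvec" (3), from world to camera coordinates, as OpenCV has them. Camera axes: x right, y down, z forward; pixel columns grow to the right and rows downward; lengths in m; the calibration is good to about 2 mm. A picture is of the moment at which its call begins. There is no depth.
- env.sign_off(): hands the job in; it is judged then, once.
The state is a dict: "t": time; "qpos": joint angles; "dq": joint speeds; "effort": joint torques, N m; "tool_pos": TCP position; "tool_rot": TCP orientation; "ft_force": force on the tool from outside, world axes, zero at the start; "ft_torque": the same for the moment, N m; "width": finger opening in m; "grip_force": force on a finger pad.
Only numpy, scipy, OpenCV 4.12 (cv2) and the standard library are available. Lean on these libraries where they do the work, as an engineer would, in place of code of your own. Each camera call takes 0.05 s, during which the arm holds its last target. There are 200 camera calls.

## Working session

There is one attempt and no reset: what is moved stays moved. The work goes in short steps, Python scripts to look and compute and a tool call to move; the robot and the scene stay as the last step left them, time stands still between calls to the robot, and variables do not carry over. Pictures are saved under pics/ and viewed, at most 10 in all, crops included, and the job is handed in when it is done.

Besides the shell and the picture viewer there is one more tool, called after ">>>" in YAML: its name, and indented under it one key for each argument. carry_out: Moves the arm, as the interface text tells. Its arguments: {"type":"object","properties":{"increments":{"type":"array","items":{"type":"object","properties":{"twist":{"type":"array","items":{"type":"number","minimum":-1,"maximum":1}},"xyz":{"type":"array","items":{"type":"number","minimum":-1,"maximum":1}},"fingers":{"type":"number"}}}},"force":{"type":"number"}},"required":["increments"]}

```bash
mkdir -p pics; ls
cat > h.py <<'E'
import numpy as np, cv2
from rig import env
def grab(n,f=None):
    d=env.get_image(n)
    if f: cv2.imwrite(f,d["frame"][:,:,::-1])
    return d
def ray(d,uv):
    K=np.array(d["mtx"]);R=cv2.Rodrigues(np.array(d["rvec"],float))[0];t=np.array(d["tvec"],float).ravel()
    p=np.array([(uv[0]-K[0,2])/K[0,0],(uv[1]-K[1,2])/K[1,1]]);s=p.copy()
    for _ in range(20): s=p/(1+d["k1"]*(s@s))
    return -R.T@t, R.T@np.array([s[0],s[1],1.])
def onz(d,uv,z):
    c,v=ray(d,uv); return c+v*(z-c[2])/v[2]
def proj(d,P):
    K=np.array(d["mtx"]);R=cv2.Rodrigues(np.array(d["rvec"],float))[0];t=np.array(d["tvec"],float).ravel()
    q=R@np.array(P,float)+t;s=q[:2]/q[2];s=s*(1+d["k1"]*(s@s))
    return np.array([K[0,0]*s[0]+K[0,2],K[1,1]*s[1]+K[1,2]])
E
python3 - <<'E'
from h import *
for n in("top","side"):
    d=grab(n,f"pics/{n}0.png"); print(n,ray(d,(320,240)),d["k1"],d["mtx"])
s=env.get_state();print(s)
E
```

```text
pics
top (array([ 0.37016151, -0.13747267,  1.1464607 ]), array([ 0.20316191, -0.01053676, -0.97929381])) 0.03608033533870143 [[517.04193528   0.         310.42707013]
 [  0.         517.04193528 236.01639107]
 [  0.           0.           1.        ]]
side (array([ 0.24902347, -1.19587708,  0.58095463]), array([ 0.27044591,  0.89970009, -0.34279699])) -0.13697057993675718 [[495.10177324   0.         317.70279612]
 [  0.         495.10177324 244.68387332]
 [  0.           0.           1.        ]]
{'t': 0.1, 'qpos': array([ 1.00590187e+00,  1.58999053e-01,  1.59813841e+00,  5.80354686e-06,
        1.38621436e+00, -2.10112984e-01]), 'dq': array([-0.00026012, -0.00255839, -0.00332781, -0.00039424, -0.00050301,
        0.0006471 ]), 'effort': array([-5.28140595e-05, -3.96987104e+01, -3.32339680e+01, -2.40039672e-04,
        4.08000225e-03, -1.43774162e-05]), 'tool_pos': array([0.19946603, 0.53869864, 0.23039197]), 'tool_rot': array([-3.35016993e-04,  1.76462316e-01,  9.84307004e-01, -8.13291327e-04]), 'ft_force': array([-0.33995209, -0.36215522,  0.28889525]), 'ft_torque': array([ 0.02284169, -0.00354951,  0.03793227]), 'grip_force': 0.0, 'width': 0.08500802860263677}
```

View pics/top0.png

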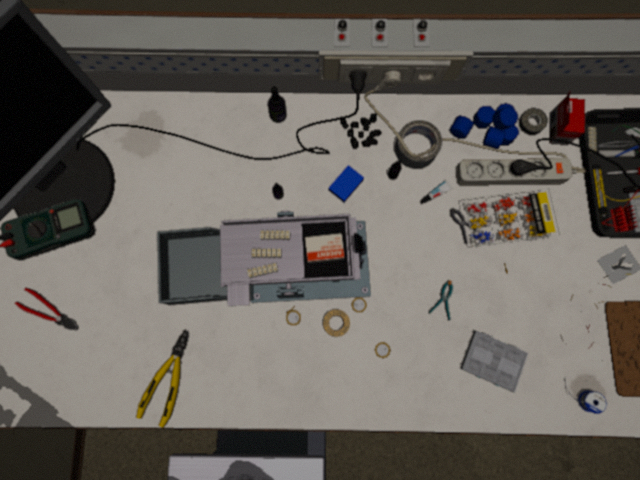

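View pics/side0.png

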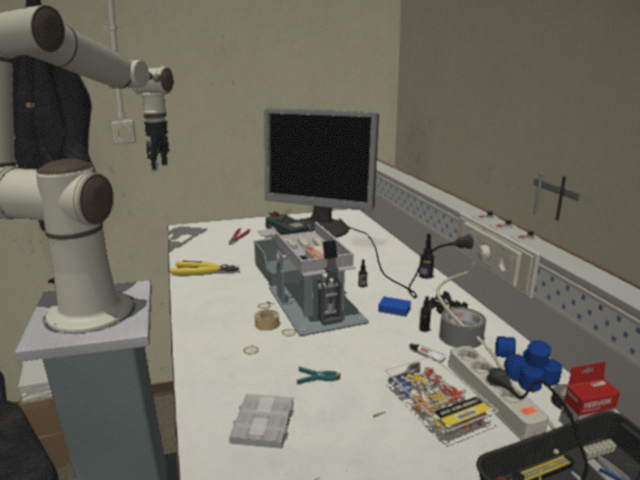

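The top view shows the tray at (220-355, 215-285), the press tab near (238,293), the bin at (190,265), the catch at (360,243), and strips at (275,236), (267,253) and (262,270). There is one white-and-orange carton, at (323,247). The blue block at (347,183) is the look-alike. I'll confirm with one enlarged crop.

Run:
```python
from h import *
im=cv2.imread("pics/top0.png")[200:320,150:390]
cv2.imwrite("pics/crop0.png",cv2.resize(im,None,fx=3.3,fy=3.3,interpolation=cv2.INTER_CUBIC))
```

```text
(no output)
```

View pics/crop0.png

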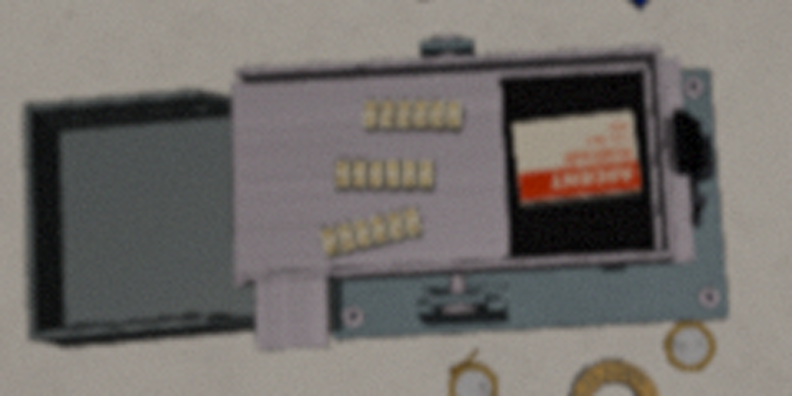

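The crop confirms the strips are on bare sheet and the white-and-orange carton is on the mat. The tab spans crop (257-328, 275-347), and the catch top is at about (685,135).

Run:
```python
from h import *
d=grab("top")
c=lambda u,v:(u/3.3+150,v/3.3+200)
for n,p,z in [("tab",(292,311),.162),("tabBL",(257,347),.162),("tabBR",(328,347),.162),("rim tail far",(657,48),.162),("rim spout far",(238,70),.162),("rim tail near",(690,260),.15),("lip far",(233,85),.134),("lip near",(236,283),.134),("mat TL",(501,80),.136),("mat BL",(509,257),.136),("mat TR",(645,72),.136),("mat BR",(655,250),.136),("catch",(684,138),.204),("binL",(27,103),.075),("binLn",(32,340),.075)]:
    print(n,onz(d,c(*p),z).round(4))
```

```text
tab [0.4671 0.0058 0.162 ]
tabBL [0.4462 0.0249 0.162 ]
tabBR [ 0.4468 -0.0158  0.162 ]
rim tail far [ 0.6262 -0.2047  0.162 ]
rim spout far [0.6095 0.0441 0.162 ]
rim tail near [ 0.5012 -0.2246  0.15  ]
lip far [0.6068 0.0518 0.134 ]
lip near [0.486  0.0439 0.134 ]
mat TL [ 0.6116 -0.1115  0.136 ]
mat BL [ 0.5034 -0.1182  0.136 ]
mat TR [ 0.6178 -0.1991  0.136 ]
mat BR [ 0.5088 -0.205   0.136 ]
catch [ 0.5631 -0.2169  0.204 ]
binL [0.607  0.1944 0.075 ]
binLn [0.4557 0.1796 0.075 ]
```

>>> carry_out:
  increments:
    - {"twist": [0, 0, -0.0223], "xyz": [0, 0, -0.1], "fingers": -1}
    - {"twist": [0, 0, -0.0223], "xyz": [0, 0, -0.1], "fingers": -1}
    - {"twist": [0, 0, -0.0223], "xyz": [0, 0, -0.1], "fingers": -1}
    - {"twist": [0, 0, 0], "xyz": [-0.196, -0.468, 0], "fingers": -1}
    - {"twist": [0, 0, 0], "xyz": [-0.196, -0.468, 0], "fingers": -1}
    - {"twist": [0, 0, 0], "xyz": [-0.196, -0.468, 0], "fingers": -1}
    - {"twist": [0, 0, 0], "xyz": [-0.196, -0.468, 0], "fingers": -1}
    - {"twist": [0, 0, 0], "xyz": [-0.196, -0.468, 0], "fingers": -1}
    - {"twist": [0, 0, 0], "xyz": [-0.196, -0.468, 0], "fingers": -1}
    - {"twist": [0, 0, 0], "xyz": [-0.196, -0.468, 0], "fingers": -1}

```text
t: 1.15
tool_pos: [0.3267, 0.2833, 0.2551]
tool_rot: [-0.0, -0.033, 0.999, -0.0]
ft_force: [0.6, 0.5, 0.7]
width: 0.0003
grip_force: 0.0
```

>>> carry_out:
  increments:
    - {"twist": [0, 0, 0], "xyz": [-0.196, -0.468, 0], "fingers": -1}
    - {"twist": [0, 0, 0], "xyz": [-0.196, -0.468, 0], "fingers": -1}
    - {"twist": [0, 0, 0], "xyz": [-0.196, -0.468, 0], "fingers": -1}
    - {"twist": [0, 0, 0], "xyz": [-0.196, -0.468, 0], "fingers": -1}
    - {"twist": [0, 0, 0], "xyz": [-0.196, -0.468, 0], "fingers": -1}
    - {"twist": [0, 0, 0], "xyz": [-0.196, -0.468, 0], "fingers": -1}
    - {"twist": [0, 0, 0], "xyz": [-0.196, -0.468, 0], "fingers": -1}
    - {"twist": [0, 0, 0], "xyz": [-0.196, -0.468, 0], "fingers": -1}
    - {"twist": [0, 0, 0], "xyz": [-0.196, -0.468, 0], "fingers": -1}
    - {"twist": [0, 0, 0], "xyz": [-0.196, -0.468, 0], "fingers": -1}

```text
t: 2.15
tool_pos: [0.5078, -0.0801, 0.255]
tool_rot: [-0.0, -0.033, 0.999, 0.0]
ft_force: [0.4, 0.5, 0.1]
width: 0.0
grip_force: 0.0
```

>>> carry_out:
  increments:
    - {"twist": [0, 0, 0], "xyz": [-0.196, -0.462, 0], "fingers": -1}
    - {"twist": [0, 0, 0], "xyz": [-0.196, -0.462, 0], "fingers": -1}
    - {"twist": [0, 0, 0], "xyz": [-0.196, -0.462, 0], "fingers": -1}
    - {"xyz": [0, 0, 0.2], "fingers": -1}
    - {"xyz": [0, 0, 0.2], "fingers": -1}
    - {"xyz": [0, 0, 0.2], "fingers": -1}
    - {"xyz": [0, 0, 0.2], "fingers": -1}
    - {"xyz": [0, 0, 0.05], "fingers": -1}
    - {"xyz": [0, 0, 0], "fingers": -1}
    - {"xyz": [0, 0, 0], "fingers": -1}

```text
validation failed for argument at $.in...
```

Run:
```python
from h import *
a=grab("top")["frame"][190:320,230:410,::-1];b=grab("side")["frame"][210:340,230:410,::-1]
f=lambda i:cv2.resize(i,None,fx=2.2,fy=2.2,interpolation=cv2.INTER_CUBIC)
cv2.imwrite("pics/c1.png",np.hstack([f(a),f(b)]))
```

```text
(no output)
```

View pics/c1.png

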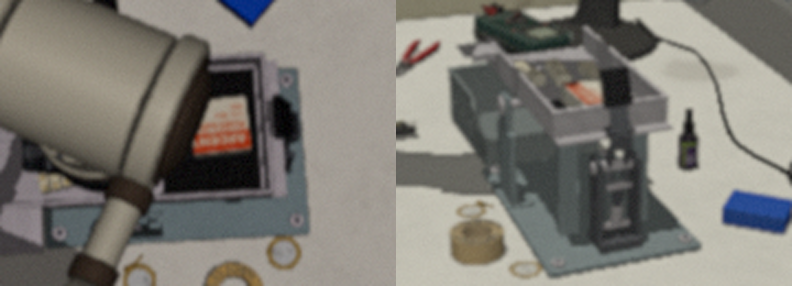

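The move call was refused because rows lacked twist, so the arm has not reached the catch yet. The picture shows the arm above the tray, the catch clear at (285,118), and the carton on the mat. I'll send the move again with twist in every row.

>>> carry_out:
  increments:
    - {"twist": [0, 0, 0], "xyz": [-0.196, -0.462, 0], "fingers": -1}
    - {"twist": [0, 0, 0], "xyz": [-0.196, -0.462, 0], "fingers": -1}
    - {"twist": [0, 0, 0], "xyz": [-0.196, -0.462, 0], "fingers": -1}
    - {"twist": [0, 0, 0], "xyz": [0, 0, 0.2], "fingers": -1}
    - {"twist": [0, 0, 0], "xyz": [0, 0, 0.2], "fingers": -1}
    - {"twist": [0, 0, 0], "xyz": [0, 0, 0.2], "fingers": -1}
    - {"twist": [0, 0, 0], "xyz": [0, 0, 0.2], "fingers": -1}
    - {"twist": [0, 0, 0], "xyz": [0, 0, 0.05], "fingers": -1}
    - {"twist": [0, 0, 0], "xyz": [0, 0, 0], "fingers": -1}
    - {"twist": [0, 0, 0], "xyz": [0, 0, 0], "fingers": -1}

```text
t: 3.25
tool_pos: [0.562, -0.1859, 0.1883]
tool_rot: [0.001, -0.033, 0.999, -0.0]
ft_force: [-0.1, -0.6, 0.8]
width: 0.0
grip_force: 0.0
```

Run:
```python
from h import *
a=grab("top")["frame"][190:320,230:410,::-1];b=grab("side")["frame"][210:340,230:410,::-1]
f=lambda i:cv2.resize(i,None,fx=2.2,fy=2.2,interpolation=cv2.INTER_CUBIC)
cv2.imwrite("pics/c2.png",np.hstack([f(a),f(b)]))
```

```text
(no output)
```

View pics/c2.png

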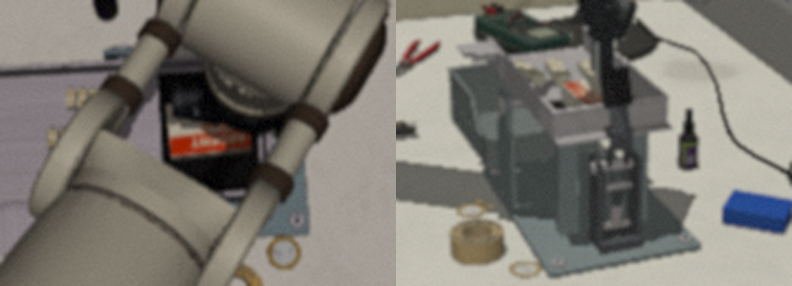

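The side view shows the closed fingers behind the paddle and lined up with it at (612,95). I'll push it open towards the tail.

>>> carry_out:
  increments:
    - {"twist": [0, 0, 0], "xyz": [0, -0.09, 0], "fingers": -1}
    - {"twist": [0, 0, 0], "xyz": [0, -0.09, 0], "fingers": -1}
    - {"twist": [0, 0, 0], "xyz": [0, -0.09, 0], "fingers": -1}
    - {"twist": [0, 0, 0], "xyz": [0, -0.09, 0], "fingers": -1}
    - {"twist": [0, 0, 0], "xyz": [0, -0.09, 0], "fingers": -1}
    - {"twist": [0, 0, 0], "xyz": [0, -0.09, 0], "fingers": -1}
    - {"twist": [0, 0, 0], "xyz": [0, -0.09, 0], "fingers": -1}
    - {"twist": [0, 0, 0], "xyz": [0, -0.09, 0], "fingers": -1}
    - {"twist": [0, 0, 0], "xyz": [0, -0.09, 0], "fingers": -1}
    - {"twist": [0, 0, 0], "xyz": [0, 0, 0], "fingers": -1}

```text
t: 4.35
tool_pos: [0.5658, -0.2519, 0.1873]
tool_rot: [0.0, -0.032, 0.999, -0.0]
ft_force: [-0.4, -0.1, 0.2]
width: 0.0002
grip_force: 0.0
```

>>> carry_out:
  increments:
    - {"twist": [0, 0, 0], "xyz": [0, 0, -0.5], "fingers": -1}
    - {"twist": [0, 0, 0], "xyz": [0.13, 0.413, 0], "fingers": -1}
    - {"twist": [0, 0, 0], "xyz": [0.13, 0.413, 0], "fingers": -1}
    - {"twist": [0, 0, 0], "xyz": [0.13, 0.413, 0], "fingers": -1}
    - {"twist": [0, 0, 0], "xyz": [0.13, 0.413, 0], "fingers": -1}
    - {"twist": [0, 0, 0], "xyz": [0.13, 0.413, 0], "fingers": -1}
    - {"twist": [0, 0, 0], "xyz": [0.13, 0.413, 0], "fingers": -1}
    - {"twist": [0, 0, 0], "xyz": [0.13, 0.413, 0], "fingers": -1}
    - {"twist": [0, 0, 0], "xyz": [0.13, 0.413, 0], "fingers": -1}
    - {"twist": [0, 0, 0], "xyz": [0, 0, 0], "fingers": -1}

```text
t: 5.35
tool_pos: [0.4642, 0.0107, 0.2273]
tool_rot: [-0.0, -0.035, 0.999, 0.001]
ft_force: [-0.2, -0.9, 0.5]
width: -0.0002
grip_force: 0.0
```

Run:
```python
from h import *
print(env.get_state()["tool_pos"])
a=grab("top")["frame"][190:320,150:390,::-1];b=grab("side")["frame"][190:340,230:410,::-1]
cv2.imwrite("pics/c3.png",np.hstack([cv2.resize(a,(480,260),interpolation=2),cv2.resize(b,(312,260),interpolation=2)]))
```

```text
[0.46418904 0.01074194 0.22733277]
```

View pics/c3.png

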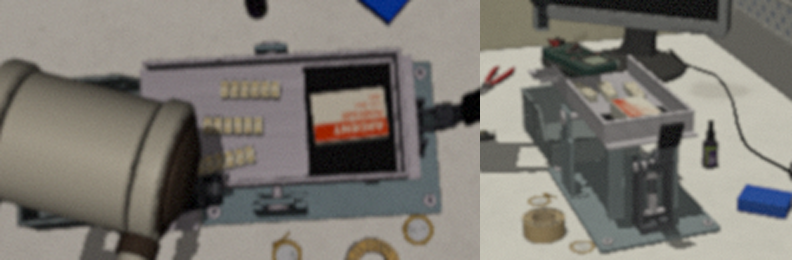

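Catch open: the paddle leans away at (445,115) in the top panel and (670,135) in the side panel. Strip tails and carton are visible. Next I'll go down to the tab.

>>> carry_out:
  increments:
    - {"twist": [0, 0, 0], "xyz": [0, 0, 0.2], "fingers": -1}
    - {"twist": [0, 0, 0], "xyz": [0, 0, 0.2], "fingers": -1}
    - {"twist": [0, 0, 0], "xyz": [0, 0, 0.2], "fingers": -1}
    - {"twist": [0, 0, 0], "xyz": [0, 0, 0.13], "fingers": -1}
    - {"twist": [0, 0, 0], "xyz": [0, 0, 0.02], "fingers": -1}
    - {"twist": [0, 0, 0], "xyz": [0, 0, 0.02], "fingers": -1}
    - {"twist": [0, 0, 0], "xyz": [0, 0, 0.02], "fingers": -1}
    - {"twist": [0, 0, 0], "xyz": [0, 0, 0.02], "fingers": -1}
    - {"twist": [0, 0, 0], "xyz": [0, 0, 0.02], "fingers": -1}
    - {"twist": [0, 0, 0], "xyz": [0, 0, 0.02], "fingers": -1}

```text
t: 6.45
tool_pos: [0.466, 0.0081, 0.16]
tool_rot: [0.001, -0.033, 0.999, 0.0]
ft_force: [-1.6, 4.1, 4.6]
width: 0.0001
grip_force: 2.3
```

```bash
cat > mon.py <<'E'
from h import *
import sys
d=grab("top",f"pics/m{sys.argv[1]}.png");f=d["frame"].astype(int)
hsv=cv2.cvtColor(d["frame"],cv2.COLOR_RGB2HSV)
sub=(slice(195,300),slice(200,375))
R,G,B=[f[...,i][sub] for i in range(3)]
o=(R>150)&(R-B>80)&(R-G>60); v,u=np.nonzero(o); print("orange",o.sum(),u.mean()+200,v.mean()+195, np.percentile(u,[2,98])+200)
s=((R-B>18)&(R>100)&~o&(R-G<40)).astype(np.uint8)
n,l,st,c=cv2.connectedComponentsWithStats(cv2.morphologyEx(s,cv2.MORPH_CLOSE,np.ones((3,3),np.uint8)))
for i in range(1,n):
    if st[i,4]>25: print("blob u",st[i,0]+200,"-",st[i,0]+st[i,2]+200,"v",(c[i,1]+195).round(1),st[i,4])
m=(f.max(2)<60)[230:262,250:380].mean(0)>.45; k=np.nonzero((f.max(2)<60)[225:228,250:380].mean(0)>.5)[0]; print("mat u",k.min()+250 if len(k) else None)
s=env.get_state();p=s["tool_pos"]-np.array([.5554,-.0827,.125]);c_,s_=np.cos(.066),np.sin(.066)
ys=-s_*p[0]+c_*p[1];yc,zc=ys-.0145,p[2]
from scipy.optimize import brentq
print("t",s["t"],"xs",c_*p[0]+s_*p[1],"ys",ys,"z",s["tool_pos"][2],"ft",s["ft_force"].round(1),"theta",brentq(lambda a:yc*np.sin(a)+zc*np.cos(a)-.037,-.2,.9))
E
python3 mon.py 0
```

```text
orange 118 324.8898305084746 253.72881355932202 [308. 341.]
blob u 260 - 290 v 234.3 241
blob u 305 - 343 v 242.1 512
blob u 200 - 234 v 274.1 1339
blob u 252 - 281 v 252.2 210
blob u 227 - 248 v 278.7 432
blob u 265 - 277 v 267.8 97
blob u 352 - 366 v 298.4 28
mat u 302
t 6.5 xs -0.08329041497018896 ys 0.09664207080929514 z 0.15967924376693868 ft [-0.8  2.3  3.6] theta 0.02842735958252725
```

>>> carry_out:
  increments:
    - {"twist": [0, 0, 0], "xyz": [0, 0.006, 0.011], "fingers": -1}
    - {"twist": [0, 0, 0], "xyz": [0, 0.006, 0.011], "fingers": -1}
    - {"twist": [0, 0, 0], "xyz": [0, 0.006, 0.011], "fingers": -1}
    - {"twist": [0, 0, 0], "xyz": [0, 0.006, 0.011], "fingers": -1}
    - {"twist": [0, 0, 0], "xyz": [0, 0.006, 0.011], "fingers": -1}
    - {"twist": [0, 0, 0], "xyz": [0, 0.006, 0.011], "fingers": -1}
    - {"twist": [0, 0, 0], "xyz": [0, 0.006, 0.011], "fingers": -1}
    - {"twist": [0, 0, 0], "xyz": [0, 0.006, 0.011], "fingers": -1}
    - {"twist": [0, 0, 0], "xyz": [0, 0.006, 0.011], "fingers": -1}
    - {"twist": [0, 0, 0], "xyz": [0, 0, 0], "fingers": -1}

```text
t: 7.5
tool_pos: [0.4651, 0.0116, 0.1511]
tool_rot: [-0.0, -0.033, 0.999, -0.0]
ft_force: [1.1, -0.8, 1.9]
width: 0.0002
grip_force: 1.1
```

```bash
python3 mon.py 1
```

```text
orange 90 325.3777777777778 252.55555555555554 [306.78 339.  ]
blob u 259 - 289 v 234.4 228
blob u 304 - 341 v 241.4 504
blob u 251 - 280 v 252.6 227
blob u 200 - 245 v 276.4 1610
blob u 263 - 277 v 268.3 103
blob u 352 - 365 v 298.4 28
mat u 302
t 7.55 xs -0.08393876844089238 ys 0.10009009246317925 z 0.15114530676610308 ft [ 2.3 -0.7  1.9] theta 0.12975346864668988
```

>>> carry_out:
  increments:
    - {"twist": [0, 0, 0], "xyz": [0, 0.002, 0.006], "fingers": -1}
    - {"twist": [0, 0, 0], "xyz": [0, 0.002, 0.006], "fingers": -1}
    - {"twist": [0, 0, 0], "xyz": [0, 0.002, 0.006], "fingers": -1}
    - {"twist": [0, 0, 0], "xyz": [0, 0.002, 0.006], "fingers": -1}
    - {"twist": [0, 0, 0], "xyz": [0, 0.002, 0.006], "fingers": -1}
    - {"twist": [0, 0, 0], "xyz": [0, 0.002, 0.006], "fingers": -1}
    - {"twist": [0, 0, 0], "xyz": [0, 0.002, 0], "fingers": -1}
    - {"twist": [0, 0, 0], "xyz": [0, 0, 0], "fingers": -1}
    - {"twist": [0, 0, 0], "xyz": [0, 0, 0], "fingers": -1}
    - {"twist": [0, 0, 0], "xyz": [0, 0, 0], "fingers": -1}

```text
t: 8.55
tool_pos: [0.465, 0.0131, 0.1484]
tool_rot: [-0.0, -0.033, 0.999, 0.0]
ft_force: [-0.9, -1.7, 2.0]
width: -0.0002
grip_force: 1.0
```

```bash
python3 mon.py 2
```

```text
orange 76 325.67105263157896 252.1184210526316 [311.5 338. ]
blob u 259 - 288 v 234.5 230
blob u 303 - 341 v 241.4 515
blob u 200 - 244 v 276.6 1588
blob u 251 - 280 v 253.0 233
blob u 262 - 277 v 268.1 110
blob u 353 - 365 v 298.3 26
mat u 301
t 8.6 xs -0.08385438537704847 ys 0.1015378543087504 z 0.14842114627291111 ft [-0.4 -1.5  2.2] theta 0.16013736749984592
```

>>> carry_out:
  increments:
    - {"twist": [0, 0, 0], "xyz": [0, 0.002, 0.006], "fingers": -1}
    - {"twist": [0, 0, 0], "xyz": [0, 0.002, 0.006], "fingers": -1}
    - {"twist": [0, 0, 0], "xyz": [0, 0.002, 0.006], "fingers": -1}
    - {"twist": [0, 0, 0], "xyz": [0, 0.002, 0.006], "fingers": -1}
    - {"twist": [0, 0, 0], "xyz": [0, 0.002, 0.006], "fingers": -1}
    - {"twist": [0, 0, 0], "xyz": [0, 0, 0], "fingers": -1}
    - {"twist": [0, 0, 0], "xyz": [0, 0, 0], "fingers": -1}
    - {"twist": [0, 0, 0], "xyz": [0, 0, 0], "fingers": -1}
    - {"twist": [0, 0, 0], "xyz": [0, 0, 0], "fingers": -1}
    - {"twist": [0, 0, 0], "xyz": [0, 0, 0], "fingers": -1}

```text
t: 9.6
tool_pos: [0.4651, 0.0138, 0.1461]
tool_rot: [-0.0, -0.033, 0.999, 0.0]
ft_force: [-1.2, -0.5, 2.5]
width: -0.0007
grip_force: 1.0
```

```bash
python3 mon.py 3
```

```text
orange 58 324.62068965517244 251.74137931034483 [306.98 338.  ]
blob u 259 - 288 v 234.7 243
blob u 303 - 340 v 241.2 510
blob u 200 - 231 v 275.1 1170
blob u 251 - 280 v 252.9 230
blob u 225 - 245 v 279.7 405
blob u 262 - 276 v 268.3 107
blob u 353 - 365 v 298.3 27
mat u 301
t 9.65 xs -0.08371290784330143 ys 0.10227919664889204 z 0.14607528836896394 ft [-1.  -1.3  1.5] theta 0.18667111567336886
```

>>> carry_out:
  increments:
    - {"twist": [0, 0, 0], "xyz": [0, 0.002, 0.006], "fingers": -1}
    - {"twist": [0, 0, 0], "xyz": [0, 0.002, 0.006], "fingers": -1}
    - {"twist": [0, 0, 0], "xyz": [0, 0.002, 0.006], "fingers": -1}
    - {"twist": [0, 0, 0], "xyz": [0, 0.002, 0.006], "fingers": -1}
    - {"twist": [0, 0, 0], "xyz": [0, 0.002, 0.006], "fingers": -1}
    - {"twist": [0, 0, 0], "xyz": [0, 0, 0], "fingers": -1}
    - {"twist": [0, 0, 0], "xyz": [0, 0, 0], "fingers": -1}
    - {"twist": [0, 0, 0], "xyz": [0, 0, 0], "fingers": -1}
    - {"twist": [0, 0, 0], "xyz": [0, 0, 0], "fingers": -1}
    - {"twist": [0, 0, 0], "xyz": [0, 0, 0], "fingers": -1}

```text
t: 10.65
tool_pos: [0.4652, 0.0146, 0.1438]
tool_rot: [0.0, -0.033, 0.999, -0.0]
ft_force: [0.3, -2.5, 2.1]
width: 0.0002
grip_force: 0.9
```

```bash
python3 mon.py 4
```

```text
orange 34 324.94117647058823 250.8235294117647 [313.66 337.  ]
blob u 259 - 288 v 234.8 235
blob u 302 - 340 v 241.2 516
blob u 251 - 280 v 253.1 235
blob u 200 - 232 v 275.5 1142
blob u 225 - 244 v 279.6 400
blob u 262 - 276 v 268.5 107
blob u 353 - 366 v 298.4 26
mat u 301
t 10.7 xs -0.08358981390782297 ys 0.1030362499183409 z 0.14375572268021924 ft [ 0.2 -1.9  1.3] theta 0.2124210246641527
```

>>> carry_out:
  increments:
    - {"twist": [0, 0, 0], "xyz": [0, 0.001, 0.006], "fingers": -1}
    - {"twist": [0, 0, 0], "xyz": [0, 0.001, 0.006], "fingers": -1}
    - {"twist": [0, 0, 0], "xyz": [0, 0.001, 0.006], "fingers": -1}
    - {"twist": [0, 0, 0], "xyz": [0, 0.001, 0.006], "fingers": -1}
    - {"twist": [0, 0, 0], "xyz": [0, 0.001, 0.006], "fingers": -1}
    - {"twist": [0, 0, 0], "xyz": [0, 0, 0], "fingers": -1}
    - {"twist": [0, 0, 0], "xyz": [0, 0, 0], "fingers": -1}
    - {"twist": [0, 0, 0], "xyz": [0, 0, 0], "fingers": -1}
    - {"twist": [0, 0, 0], "xyz": [0, 0, 0], "fingers": -1}
    - {"twist": [0, 0, 0], "xyz": [0, 0, 0], "fingers": -1}

```text
t: 11.7
tool_pos: [0.4651, 0.015, 0.1413]
tool_rot: [0.0, -0.033, 0.999, 0.0]
ft_force: [0.9, -1.9, 2.2]
width: -0.0003
grip_force: 0.9
```

```bash
python3 mon.py 5
```

```text
orange 19 321.42105263157896 251.94736842105263 [312.36 335.64]
blob u 259 - 287 v 234.9 227
blob u 302 - 339 v 241.1 507
blob u 251 - 279 v 253.2 226
blob u 200 - 231 v 275.9 1107
blob u 224 - 244 v 279.6 402
blob u 261 - 276 v 268.7 111
blob u 352 - 366 v 298.4 28
mat u 301
t 11.75 xs -0.08364077405539422 ys 0.10346101241533762 z 0.14132949633081718 ft [ 0.1 -1.3  1.7] theta 0.23990638473107417
```

>>> carry_out:
  increments:
    - {"twist": [0, 0, 0], "xyz": [0, 0.001, 0.006], "fingers": -1}
    - {"twist": [0, 0, 0], "xyz": [0, 0.001, 0.006], "fingers": -1}
    - {"twist": [0, 0, 0], "xyz": [0, 0.001, 0.006], "fingers": -1}
    - {"twist": [0, 0, 0], "xyz": [0, 0.001, 0.006], "fingers": -1}
    - {"twist": [0, 0, 0], "xyz": [0, 0.001, 0.006], "fingers": -1}
    - {"twist": [0, 0, 0], "xyz": [0, 0, 0], "fingers": -1}
    - {"twist": [0, 0, 0], "xyz": [0, 0, 0], "fingers": -1}
    - {"twist": [0, 0, 0], "xyz": [0, 0, 0], "fingers": -1}
    - {"twist": [0, 0, 0], "xyz": [0, 0, 0], "fingers": -1}
    - {"twist": [0, 0, 0], "xyz": [0, 0, 0], "fingers": -1}

```text
t: 12.75
tool_pos: [0.4651, 0.0154, 0.1389]
tool_rot: [0.0, -0.033, 0.999, -0.0]
ft_force: [1.1, -0.4, 1.6]
width: 0.0001
grip_force: 0.9
```

```bash
python3 mon.py 6
```

```text
orange 11 325.0909090909091 250.9090909090909 [312.2 334.6]
blob u 259 - 287 v 234.8 224
blob u 301 - 338 v 240.9 527
blob u 251 - 279 v 253.3 219
blob u 200 - 244 v 277.0 1535
blob u 261 - 275 v 268.6 107
blob u 352 - 366 v 298.4 28
mat u 300
t 12.8 xs -0.08364364944525501 ys 0.10385332910488297 z 0.13893666172361305 ft [ 1.  -0.8  2.3] theta 0.2667851629217728
```

>>> carry_out:
  increments:
    - {"twist": [0, 0, 0], "xyz": [0, 0.001, 0.006], "fingers": -1}
    - {"twist": [0, 0, 0], "xyz": [0, 0.001, 0.006], "fingers": -1}
    - {"twist": [0, 0, 0], "xyz": [0, 0.001, 0.006], "fingers": -1}
    - {"twist": [0, 0, 0], "xyz": [0, 0.001, 0.006], "fingers": -1}
    - {"twist": [0, 0, 0], "xyz": [0, 0.001, 0.006], "fingers": -1}
    - {"twist": [0, 0, 0], "xyz": [0, 0, 0], "fingers": -1}
    - {"twist": [0, 0, 0], "xyz": [0, 0, 0], "fingers": -1}
    - {"twist": [0, 0, 0], "xyz": [0, 0, 0], "fingers": -1}
    - {"twist": [0, 0, 0], "xyz": [0, 0, 0], "fingers": -1}
    - {"twist": [0, 0, 0], "xyz": [0, 0, 0], "fingers": -1}

```text
t: 13.8
tool_pos: [0.465, 0.0158, 0.1365]
tool_rot: [-0.0, -0.033, 0.999, 0.0]
ft_force: [0.4, -0.9, 1.2]
width: 0.0001
grip_force: 1.0
```

```bash
python3 mon.py 7
```

```text
orange 1 312.0 251.0 [312. 312.]
blob u 259 - 288 v 234.9 227
blob u 301 - 338 v 240.9 518
blob u 251 - 280 v 253.3 226
blob u 200 - 230 v 276.2 1114
blob u 225 - 243 v 280.2 392
blob u 261 - 275 v 268.6 104
blob u 353 - 366 v 298.4 27
mat u 300
t 13.85 xs -0.08373577914238034 ys 0.10430281811463456 z 0.13647665215022795 ft [0.6 0.2 2.7] theta 0.2939087703038298
```

>>> carry_out:
  increments:
    - {"twist": [0, 0, 0], "xyz": [0, 0.001, 0.006], "fingers": -1}
    - {"twist": [0, 0, 0], "xyz": [0, 0.001, 0.006], "fingers": -1}
    - {"twist": [0, 0, 0], "xyz": [0, 0.001, 0.006], "fingers": -1}
    - {"twist": [0, 0, 0], "xyz": [0, 0.001, 0.006], "fingers": -1}
    - {"twist": [0, 0, 0], "xyz": [0, 0, 0], "fingers": -1}
    - {"twist": [0, 0, 0], "xyz": [0, 0, 0], "fingers": -1}
    - {"twist": [0, 0, 0], "xyz": [0, 0, 0], "fingers": -1}
    - {"twist": [0, 0, 0], "xyz": [0, 0, 0], "fingers": -1}
    - {"twist": [0, 0, 0], "xyz": [0, 0, 0], "fingers": -1}
    - {"twist": [0, 0, 0], "xyz": [0, 0, 0], "fingers": -1}

```text
t: 14.85
tool_pos: [0.465, 0.0162, 0.1346]
tool_rot: [-0.0, -0.033, 0.999, -0.0]
ft_force: [1.0, -1.1, 2.9]
width: 0.0001
grip_force: 0.9
```

```bash
sed -i 's/ v,u=np.nonzero(o);.*$//' mon.py; python3 mon.py 8
```

```text
blob u 259 - 287 v 235.1 224
blob u 300 - 337 v 240.7 522
blob u 251 - 279 v 253.5 222
blob u 200 - 244 v 277.4 1497
blob u 261 - 275 v 268.7 108
blob u 352 - 365 v 298.4 28
mat u 300
t 14.9 xs -0.08374275867859811 ys 0.10459337841985833 z 0.13456435467601924 ft [ 0.4 -0.5  2. ] theta 0.31492543558870584
```

>>> carry_out:
  increments:
    - {"twist": [0, 0, 0], "xyz": [0, 0.001, 0.006], "fingers": -1}
    - {"twist": [0, 0, 0], "xyz": [0, 0.001, 0.006], "fingers": -1}
    - {"twist": [0, 0, 0], "xyz": [0, 0.001, 0.006], "fingers": -1}
    - {"twist": [0, 0, 0], "xyz": [0, 0.001, 0.006], "fingers": -1}
    - {"twist": [0, 0, 0], "xyz": [0, 0, 0], "fingers": -1}
    - {"twist": [0, 0, 0], "xyz": [0, 0, 0], "fingers": -1}
    - {"twist": [0, 0, 0], "xyz": [0, 0, 0], "fingers": -1}
    - {"twist": [0, 0, 0], "xyz": [0, 0, 0], "fingers": -1}
    - {"twist": [0, 0, 0], "xyz": [0, 0, 0], "fingers": -1}
    - {"twist": [0, 0, 0], "xyz": [0, 0, 0], "fingers": -1}

```text
t: 15.9
tool_pos: [0.4649, 0.0165, 0.1326]
tool_rot: [-0.0, -0.033, 0.999, 0.0]
ft_force: [-0.4, -0.5, 2.9]
width: 0.0003
grip_force: 0.9
```

```bash
python3 mon.py 9
```

```text
blob u 259 - 287 v 234.8 210
blob u 300 - 336 v 240.5 512
blob u 251 - 279 v 253.5 220
blob u 200 - 231 v 276.4 1111
blob u 225 - 243 v 281.1 371
blob u 261 - 275 v 268.7 107
blob u 352 - 366 v 298.4 27
mat u 300
t 15.95 xs -0.0837258966707789 ys 0.10490633042161411 z 0.13264457282013992 ft [ 0.  -1.1  2.2] theta 0.33569486137358345
```

>>> carry_out:
  increments:
    - {"twist": [0, 0, 0], "xyz": [0, 0.001, 0.006], "fingers": -1}
    - {"twist": [0, 0, 0], "xyz": [0, 0.001, 0.006], "fingers": -1}
    - {"twist": [0, 0, 0], "xyz": [0, 0.001, 0.006], "fingers": -1}
    - {"twist": [0, 0, 0], "xyz": [0, 0.001, 0.006], "fingers": -1}
    - {"twist": [0, 0, 0], "xyz": [0, 0, 0], "fingers": -1}
    - {"twist": [0, 0, 0], "xyz": [0, 0, 0], "fingers": -1}
    - {"twist": [0, 0, 0], "xyz": [0, 0, 0], "fingers": -1}
    - {"twist": [0, 0, 0], "xyz": [0, 0, 0], "fingers": -1}
    - {"twist": [0, 0, 0], "xyz": [0, 0, 0], "fingers": -1}
    - {"twist": [0, 0, 0], "xyz": [0, 0, 0], "fingers": -1}

```text
t: 16.95
tool_pos: [0.4649, 0.0168, 0.1307]
tool_rot: [-0.0, -0.033, 0.999, 0.0]
ft_force: [-0.8, -0.5, 1.9]
width: -0.0002
grip_force: 0.9
```

```bash
python3 mon.py 10
```

```text
blob u 259 - 286 v 235.1 212
blob u 299 - 336 v 240.6 503
blob u 251 - 279 v 253.7 220
blob u 200 - 243 v 277.6 1477
blob u 261 - 275 v 268.8 106
blob u 353 - 366 v 298.4 26
mat u 300
t 17.0 xs -0.08371937137513595 ys 0.10523490916396855 z 0.1307400917513243 ft [ 1.3 -1.   2. ] theta 0.35595399310966563
```

>>> carry_out:
  increments:
    - {"twist": [0, 0, 0], "xyz": [0, 0.001, 0.006], "fingers": -1}
    - {"twist": [0, 0, 0], "xyz": [0, 0.001, 0.006], "fingers": -1}
    - {"twist": [0, 0, 0], "xyz": [0, 0.001, 0.006], "fingers": -1}
    - {"twist": [0, 0, 0], "xyz": [0, 0.001, 0.006], "fingers": -1}
    - {"twist": [0, 0, 0], "xyz": [0, 0, 0], "fingers": -1}
    - {"twist": [0, 0, 0], "xyz": [0, 0, 0], "fingers": -1}
    - {"twist": [0, 0, 0], "xyz": [0, 0, 0], "fingers": -1}
    - {"twist": [0, 0, 0], "xyz": [0, 0, 0], "fingers": -1}
    - {"twist": [0, 0, 0], "xyz": [0, 0, 0], "fingers": -1}
    - {"twist": [0, 0, 0], "xyz": [0, 0, 0], "fingers": -1}

```text
t: 18.0
tool_pos: [0.4649, 0.0171, 0.1288]
tool_rot: [-0.0, -0.033, 0.999, 0.0]
ft_force: [0.6, -1.0, 2.2]
width: -0.0001
grip_force: 0.8
```

```bash
python3 mon.py 11
```

```text
blob u 250 - 278 v 236.6 208
blob u 299 - 335 v 240.5 500
blob u 246 - 269 v 254.5 149
blob u 200 - 231 v 276.7 1096
blob u 225 - 243 v 280.9 374
blob u 261 - 266 v 268.0 34
blob u 353 - 365 v 298.3 26
mat u 299
t 18.05 xs -0.08368488734644221 ys 0.10554761914813504 z 0.12883168968156639 ft [-0.3 -0.4  2.2] theta 0.3760365423211029
```

All three strips are sliding at about 0.376 rad, so I'll hold here.

>>> carry_out:
  increments:
    - {"twist": [0, 0, 0], "xyz": [0, 0, 0], "fingers": -1}
    - {"twist": [0, 0, 0], "xyz": [0, 0, 0], "fingers": -1}
    - {"twist": [0, 0, 0], "xyz": [0, 0, 0], "fingers": -1}
    - {"twist": [0, 0, 0], "xyz": [0, 0, 0], "fingers": -1}
    - {"twist": [0, 0, 0], "xyz": [0, 0, 0], "fingers": -1}
    - {"twist": [0, 0, 0], "xyz": [0, 0, 0], "fingers": -1}
    - {"twist": [0, 0, 0], "xyz": [0, 0, 0], "fingers": -1}
    - {"twist": [0, 0, 0], "xyz": [0, 0, 0], "fingers": -1}
    - {"twist": [0, 0, 0], "xyz": [0, 0, 0], "fingers": -1}
    - {"twist": [0, 0, 0], "xyz": [0, 0, 0], "fingers": -1}

```text
t: 19.05
tool_pos: [0.4649, 0.0171, 0.1289]
tool_rot: [0.0, -0.033, 0.999, -0.0]
ft_force: [0.4, -0.3, 2.9]
width: -0.0001
grip_force: 1.0
```

```bash
python3 mon.py 12; python3 -c "
from h import *
a=cv2.imread('pics/m12.png')[190:320,150:390];b=grab('side')['frame'][190:340,230:410,::-1]
cv2.imwrite('pics/c4.png',np.hstack([cv2.resize(a,(480,260),interpolation=2),cv2.resize(b,(312,260),interpolation=2)]))"
```

```text
blob u 299 - 335 v 240.5 501
blob u 217 - 226 v 244.8 50
blob u 200 - 231 v 276.5 1110
blob u 224 - 244 v 280.7 383
blob u 352 - 366 v 298.4 28
mat u 299
t 19.1 xs -0.08369206103976258 ys 0.10553586980789947 z 0.12884863069875277 ft [ 0.  -0.4  2. ] theta 0.3758991180489144
```

View pics/c4.png

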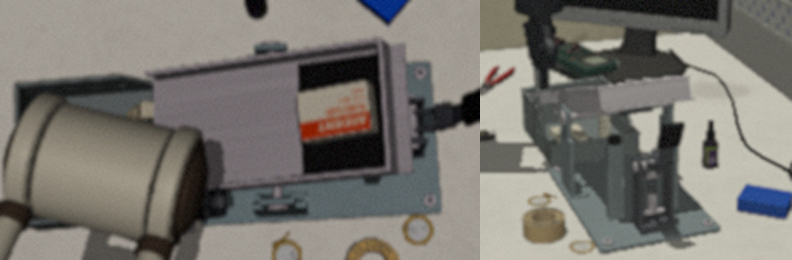

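The strips have left the tray: one shows in the bin at (145,110) and the arm hides the others. The carton still sits on the mat at (335,110). I'll ease the tray back.

>>> carry_out:
  increments:
    - {"twist": [0, 0, 0], "xyz": [0, -0.001, -0.006], "fingers": -1}
    - {"twist": [0, 0, 0], "xyz": [0, -0.001, -0.012], "fingers": -1}
    - {"twist": [0, 0, 0], "xyz": [0, -0.001, -0.012], "fingers": -1}
    - {"twist": [0, 0, 0], "xyz": [0, -0.001, -0.012], "fingers": -1}
    - {"twist": [0, 0, 0], "xyz": [0, -0.002, -0.012], "fingers": -1}
    - {"twist": [0, 0, 0], "xyz": [0, -0.002, -0.012], "fingers": -1}
    - {"twist": [0, 0, 0], "xyz": [0, -0.002, -0.012], "fingers": -1}
    - {"twist": [0, 0, 0], "xyz": [0, -0.002, -0.012], "fingers": -1}
    - {"twist": [0, 0, 0], "xyz": [0, -0.002, -0.012], "fingers": -1}
    - {"twist": [0, 0, 0], "xyz": [0, -0.002, -0.012], "fingers": -1}

```text
t: 20.15
tool_pos: [0.465, 0.016, 0.138]
tool_rot: [-0.0, -0.033, 0.999, 0.0]
ft_force: [0.4, 2.1, 2.9]
width: -0.0002
grip_force: 1.6
```

>>> carry_out:
  increments:
    - {"twist": [0, 0, 0], "xyz": [0, -0.002, -0.012], "fingers": -1}
    - {"twist": [0, 0, 0], "xyz": [0, -0.002, -0.012], "fingers": -1}
    - {"twist": [0, 0, 0], "xyz": [0, -0.002, -0.012], "fingers": -1}
    - {"twist": [0, 0, 0], "xyz": [0, -0.003, -0.012], "fingers": -1}
    - {"twist": [0, 0, 0], "xyz": [0, -0.003, -0.012], "fingers": -1}
    - {"twist": [0, 0, 0], "xyz": [0, -0.003, -0.012], "fingers": -1}
    - {"twist": [0, 0, 0], "xyz": [0, -0.003, -0.012], "fingers": -1}
    - {"twist": [0, 0, 0], "xyz": [0, -0.003, -0.012], "fingers": -1}
    - {"twist": [0, 0, 0], "xyz": [0, -0.004, -0.012], "fingers": -1}
    - {"twist": [0, 0, 0], "xyz": [0, -0.004, -0.012], "fingers": -1}

```text
t: 21.15
tool_pos: [0.4652, 0.0137, 0.1477]
tool_rot: [0.0, -0.033, 0.999, 0.0]
ft_force: [-0.3, 5.7, 3.1]
width: 0.0002
grip_force: 2.3
```

```bash
python3 mon.py 13
```

```text
blob u 303 - 341 v 241.2 496
blob u 200 - 231 v 275.0 1181
blob u 225 - 244 v 279.7 397
blob u 352 - 365 v 298.4 27
mat u 301
t 21.2 xs -0.083701819497434 ys 0.10209633772218243 z 0.14779094382119382 ft [-1.4  4.7  4. ] theta 0.16658157725069195
```

>>> carry_out:
  increments:
    - {"twist": [0, 0, 0], "xyz": [0, 0.004, -0.01], "fingers": -1}
    - {"twist": [0, 0, 0], "xyz": [0, 0, -0.01], "fingers": -1}
    - {"twist": [0, 0, 0], "xyz": [0, -0.002, -0.01], "fingers": -1}
    - {"twist": [0, 0, 0], "xyz": [0, -0.003, -0.01], "fingers": -1}
    - {"twist": [0, 0, 0], "xyz": [0, -0.004, -0.01], "fingers": -1}
    - {"twist": [0, 0, 0], "xyz": [0, -0.004, -0.01], "fingers": -1}
    - {"twist": [0, 0, 0], "xyz": [0, -0.004, -0.01], "fingers": -1}
    - {"twist": [0, 0, 0], "xyz": [0, -0.004, -0.01], "fingers": -1}
    - {"twist": [0, 0, 0], "xyz": [0, -0.004, -0.01], "fingers": -1}
    - {"twist": [0, 0, 0], "xyz": [0, -0.004, -0.01], "fingers": -1}

```text
t: 22.2
tool_pos: [0.4653, 0.0116, 0.1556]
tool_rot: [0.0, -0.033, 0.999, 0.0]
ft_force: [0.0, 2.5, 3.3]
width: 0.0004
grip_force: 1.9
```

>>> carry_out:
  increments:
    - {"twist": [0, 0, 0], "xyz": [0, -0.003, -0.006], "fingers": -1}
    - {"twist": [0, 0, 0], "xyz": [0, -0.003, -0.006], "fingers": -1}
    - {"twist": [0, 0, 0], "xyz": [0, -0.003, -0.006], "fingers": -1}
    - {"twist": [0, 0, 0], "xyz": [0, -0.003, -0.006], "fingers": -1}
    - {"twist": [0, 0, 0], "xyz": [0, -0.002, -0.006], "fingers": -1}
    - {"twist": [0, 0, 0], "xyz": [0, -0.002, -0.006], "fingers": -1}
    - {"twist": [0, 0, 0], "xyz": [0, -0.002, -0.006], "fingers": -1}
    - {"twist": [0, 0, 0], "xyz": [0, -0.002, -0.006], "fingers": -1}
    - {"twist": [0, 0, 0], "xyz": [0, -0.002, -0.006], "fingers": -1}
    - {"twist": [0, 0, 0], "xyz": [0, -0.002, -0.006], "fingers": -1}

```text
t: 23.2
tool_pos: [0.4655, 0.0096, 0.1604]
tool_rot: [0.0, -0.033, 0.999, -0.0]
ft_force: [-0.8, 4.6, 4.7]
width: 0.0001
grip_force: 2.3
```

```bash
python3 mon.py 14
```

```text
blob u 306 - 343 v 242.2 497
blob u 200 - 246 v 274.9 1698
blob u 352 - 366 v 298.4 27
mat u 302
t 23.25 xs -0.08368003773568042 ys 0.09792828158444578 z 0.16046618513508998 ft [-2.1  5.4  5.3] theta 0.018458296480503195
```

>>> carry_out:
  increments:
    - {"twist": [0, 0, 0], "xyz": [0, 0, -0.004], "fingers": -1}
    - {"twist": [0, 0, 0], "xyz": [0, 0, -0.004], "fingers": -1}
    - {"twist": [0, 0, 0], "xyz": [0, 0, -0.004], "fingers": -1}
    - {"twist": [0, 0, 0], "xyz": [0, 0, -0.004], "fingers": -1}
    - {"twist": [0, 0, 0], "xyz": [0, 0, -0.004], "fingers": -1}
    - {"twist": [0, 0, 0], "xyz": [0, 0, -0.004], "fingers": -1}
    - {"twist": [0, 0, 0], "xyz": [0, 0, -0.004], "fingers": -1}
    - {"twist": [0, 0, 0], "xyz": [0, 0, -0.004], "fingers": -1}
    - {"twist": [0, 0, 0], "xyz": [0, 0, -0.004], "fingers": -1}
    - {"twist": [0, 0, 0], "xyz": [0, 0, -0.004], "fingers": -1}

```text
t: 24.25
tool_pos: [0.4653, 0.0096, 0.1634]
tool_rot: [-0.0, -0.033, 0.999, -0.0]
ft_force: [0.0, 0.2, 0.0]
width: -0.0002
grip_force: 0.0
```

>>> carry_out:
  increments:
    - {"twist": [0, 0, 0], "xyz": [0, 0, -0.4], "fingers": -1}
    - {"twist": [0, 0, 0], "xyz": [0, 0, -0.4], "fingers": -1}
    - {"twist": [0, 0, 0], "xyz": [0, 0, -0.4], "fingers": -1}
    - {"twist": [0, 0, 0], "xyz": [-0.116, -0.47, 0], "fingers": -1}
    - {"twist": [0, 0, 0], "xyz": [-0.116, -0.47, 0], "fingers": -1}
    - {"twist": [0, 0, 0], "xyz": [-0.116, -0.47, 0], "fingers": -1}
    - {"twist": [0, 0, 0], "xyz": [-0.116, -0.47, 0], "fingers": -1}
    - {"twist": [0, 0, 0], "xyz": [-0.116, -0.47, 0], "fingers": -1}
    - {"twist": [0, 0, 0], "xyz": [-0.116, -0.47, 0], "fingers": -1}
    - {"twist": [0, 0, 0], "xyz": [-0.116, -0.47, 0], "fingers": -1}

```text
t: 25.25
tool_pos: [0.5477, -0.2504, 0.2593]
tool_rot: [-0.0, -0.033, 0.999, 0.0]
ft_force: [1.2, -0.0, 0.1]
width: 0.0003
grip_force: 0.0
```

>>> carry_out:
  increments:
    - {"twist": [0, 0, 0], "xyz": [-0.116, -0.47, 0], "fingers": -1}
    - {"twist": [0, 0, 0], "xyz": [-0.116, -0.47, 0], "fingers": -1}
    - {"twist": [0, 0, 0], "xyz": [0, 0, 0], "fingers": -1}
    - {"twist": [0, 0, 0], "xyz": [0, 0, 0.22], "fingers": -1}
    - {"twist": [0, 0, 0], "xyz": [0, 0, 0.22], "fingers": -1}
    - {"twist": [0, 0, 0], "xyz": [0, 0, 0.22], "fingers": -1}
    - {"twist": [0, 0, 0], "xyz": [0, 0, 0.22], "fingers": -1}
    - {"twist": [0, 0, 0], "xyz": [0, 0, 0.22], "fingers": -1}
    - {"twist": [0, 0, 0], "xyz": [0, 0, 0], "fingers": -1}
    - {"twist": [0, 0, 0], "xyz": [0, 0, 0], "fingers": -1}

```text
t: 26.25
tool_pos: [0.5709, -0.3221, 0.1717]
tool_rot: [-0.0, -0.033, 0.999, 0.0]
ft_force: [0.7, 0.2, 1.0]
width: -0.0
grip_force: 0.0
```

```bash
python3 mon.py 15; python3 -c "
from h import *
a=cv2.imread('pics/m15.png')[190:320,150:390];b=grab('side')['frame'][190:340,230:410,::-1]
cv2.imwrite('pics/c5.png',np.hstack([cv2.resize(a,(480,260),interpolation=2),cv2.resize(b,(312,260),interpolation=2)]))"
```

```text
blob u 346 - 375 v 241.7 436
blob u 306 - 342 v 242.2 481
blob u 200 - 214 v 252.4 106
blob u 334 - 375 v 284.9 924
blob u 200 - 216 v 267.1 118
blob u 200 - 216 v 280.2 115
mat u 302
t 26.3 xs 6.838178707333983e-05 ys -0.24043365917243958 z 0.17264280209272373 ft [-0.3 -0.6  0. ] theta 0.04159767046576544
```

View pics/c5.png

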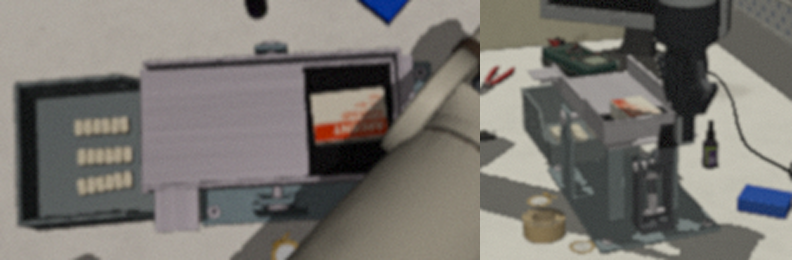

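All three strips lie in the bin at (105,155), the carton is on the mat, and the tray is level. The fingers are behind the open paddle, so I'll push it shut.

>>> carry_out:
  increments:
    - {"twist": [0, 0, 0], "xyz": [0, 0.094, 0], "fingers": -1}
    - {"twist": [0, 0, 0], "xyz": [0, 0.094, 0], "fingers": -1}
    - {"twist": [0, 0, 0], "xyz": [0, 0.094, 0], "fingers": -1}
    - {"twist": [0, 0, 0], "xyz": [0, 0.094, 0], "fingers": -1}
    - {"twist": [0, 0, 0], "xyz": [0, 0.094, 0], "fingers": -1}
    - {"twist": [0, 0, 0], "xyz": [0, 0.094, 0], "fingers": -1}
    - {"twist": [0, 0, 0], "xyz": [0, 0.094, 0], "fingers": -1}
    - {"twist": [0, 0, 0], "xyz": [0, 0.094, 0], "fingers": -1}
    - {"twist": [0, 0, 0], "xyz": [0, 0.094, 0], "fingers": -1}
    - {"twist": [0, 0, 0], "xyz": [0, 0, 0], "fingers": -1}

```text
t: 27.35
tool_pos: [0.5669, -0.2546, 0.1731]
tool_rot: [0.001, -0.033, 0.999, -0.0]
ft_force: [-0.6, -0.2, -0.7]
width: -0.0001
grip_force: 0.0
```

>>> carry_out:
  increments:
    - {"twist": [0, 0, 0], "xyz": [0, -0.3, 0], "fingers": -1}
    - {"twist": [0, 0, 0], "xyz": [0, -0.3, 0], "fingers": -1}
    - {"twist": [0, 0, 0], "xyz": [0, -0.3, 0], "fingers": -1}
    - {"twist": [0, 0, 0], "xyz": [0, 0, -0.4], "fingers": -1}
    - {"twist": [0, 0, 0], "xyz": [0, 0, -0.4], "fingers": -1}
    - {"twist": [0, 0, 0], "xyz": [0.3, -0.3, -0.1], "fingers": -1}
    - {"twist": [0, 0, 0], "xyz": [0.3, -0.3, -0.1], "fingers": -1}
    - {"twist": [0, 0, 0], "xyz": [0.3, -0.3, 0], "fingers": -1}
    - {"twist": [0, 0, 0], "xyz": [0.3, -0.3, 0], "fingers": -1}
    - {"twist": [0, 0, 0], "xyz": [0, 0, 0], "fingers": -1}

```text
t: 28.35
tool_pos: [0.4789, -0.431, 0.2499]
tool_rot: [-0.001, -0.031, 1.0, 0.001]
ft_force: [1.3, 0.5, -0.3]
width: 0.0
grip_force: 0.0
```

```bash
python3 mon.py 16; python3 -c "
from h import *
a=cv2.imread('pics/m16.png')[190:320,150:390];b=grab('side')['frame'][190:340,230:410,::-1]
cv2.imwrite('pics/c6.png',np.hstack([cv2.resize(a,(480,260),interpolation=2),cv2.resize(b,(312,260),interpolation=2)]))"
```

```text
blob u 305 - 343 v 242.0 505
blob u 200 - 214 v 252.4 106
blob u 200 - 216 v 267.2 119
blob u 200 - 216 v 280.3 119
mat u 302
t 28.4 xs -0.09776160979206 ys -0.3409908220833433 z 0.2499407032797035 ft [-0.1  0.9 -1. ] theta 0.239622787123478
```

View pics/c6.png

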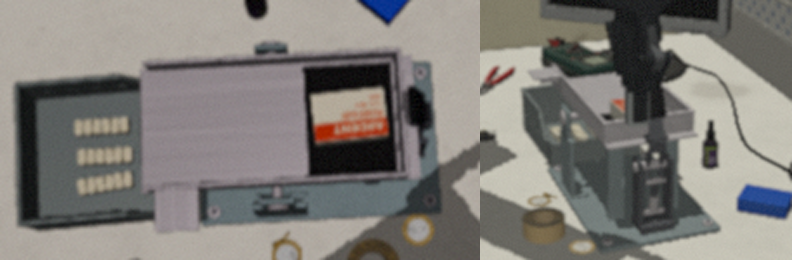

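The catch is shut again, with its paddle at (418,107) as it was at the start. The tray is level, the strips are in the bin, the carton is in place, and the arm is clear.

```bash
python3 -c "
from h import *
print(env.sign_off())"
```

```text
the job is handed in; nothing more can be done
None
```

The three strips are in the bin, the carton kept its place on the mat, the tray is back level with the catch shut, and I handed the job in at about 28 s.

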